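Refill the scent-sampling tin and open it for a customer

TASK

Refill the square green scent tin and open it for a customer to smell: put both cream wax tablets from the wooden casting tray into the tin, then take the two nested lids up together by the wooden bar and lower them onto the tin until the steel inner lid sits fully home in its mouth. With the lids seated, turn the brass outer lid about a sixth of a turn counter-clockwise (seen from above) to free its bayonet and lift it off alone, leaving the perforated inner lid seated, and finish still holding the outer lid in the gripper at least a hand's breadth (10 cm) above the inner lid. Leave the tin standing where it is, and do not disturb the candle tester, the lidded candle jar and the card tray.

Things in the scene. Friction and masses are not known exactly. Their poses are not given: they have to be found in the camera images.
- tin: open square sampling tin, matt dark green with brass beads and a blank paper label on its -x side; 96 x 96 mm outside, 60 mm tall, walls and base 4 mm (mouth 88 x 88 mm, inner floor 4 mm above the origin); heavy (1.2 kg), stands loose on the table. Origin: centre of its underside; x and y along its sides, z up
- inner_lid: steel inner lid, 0.16 kg: a square plug (83.5 mm wide, 10 mm deep, its lowest 4 mm only 78 mm wide) that enters the tin's mouth, and a 96 x 96 x 4 mm flange that rests on the rim. Origin: centre of the plug's underside; flange top at z = 14 mm; x and y along its sides. At the start it stands on the table on its plug with the outer lid locked on it
- outer_lid: round brass cap, 72 mm across, 20 mm tall, 0.13 kg. Origin: centre of its lower rim, which rests on the inner lid's flange, 14 mm above that lid's origin. Inside, three hooks lie under the inner lid's lugs at the start (x axes of both lids parallel): lifted, the cap rises 2 mm and then carries the inner lid along
- tablet_1: cream wax tablet, a rigid disc 40 mm in diameter, 22 mm thick, lying flat in the tray. Origin: centre of its underside; z up
- tablet_2: the other wax tablet, alike
- tray: casting tray of light wood, 138 mm (x) x 82 mm (y), floor 4 mm thick, rim 11 mm tall; the tablets lie on its floor about 32 mm either side of the middle. Origin: centre of its underside
- tester: bystander: open candle tester in a glass, 67 mm across, 74 mm tall. Origin: centre of its underside
- jar: bystander: lidded candle jar, green glass with a pale lid, 69 mm across, 82 mm tall. Origin: centre of its underside
- card_tray: bystander: flat clear tray of scent cards, 65 x 92 x 19 mm. Origin: centre of its underside
- neck (a point): centre of the top of the inner lid's perforated round neck, 28 mm above the inner lid's origin; the neck is 50 mm across, 14 mm tall, with three lugs, hidden under the outer lid at the start. Seated, the inner lid's sides are parallel to the tin's (any of four quarter turns fits, 2.25 mm play each side) and its origin is 50 mm above the tin's
- bar (a point): centre of the top of the outer lid's dark wooden bar grip, 42 mm above that lid's origin: 44 mm long (lid's x), 12 mm thick (its y), 20 mm tall. Turned 28 to 80 degrees counter-clockwise from above (best 55) against the seated inner lid, the outer lid lifts straight off; clockwise it stops at 6. Let down on the flange it turns almost freely

How it is judged:
By the outcome, as a careful person would: the job done as asked, in the order asked, and still so for the second after the job is handed in, while the arm keeps its last pose, push and grip.
It also fails if it takes over 67 s, if anything falls off the work surface, if the arm or the gripper's body presses on something with over 40 N, if the wrist force passes 120 N, or if a joint passes its speed limit or range.

ROBOT

A 6-joint arm with a two-finger parallel gripper is mounted at the origin on a cart in front of the work surface, level with it; the furniture and walls round the work are solid. World frame = base frame: x ahead of the robot, y to its left, z up, the work surface at z = 0. Lengths are in mm, angles in rad, forces in N, time in s.
With the tool pointing down it reaches from about 350 to 875 mm from the base axis. Payload 4.2 kg.
Tool frame: the origin (TCP) lies midway between the tips of the shut fingers; the grasp point (between the pads) lies 19 mm behind it (arm.tcp_to_grasp is the distance from the TCP to the grasp point, in mm); z points along the fingers, y is the line along which they close (so a half turn about z gives the same grasp; the last joint's range is limited). The gripper opens to 85 mm and grips with 20 to 120 N. Pads are 22 mm wide; open, the fingers measure 114 mm over their backs; the gripper's body (76 mm by 85 mm) begins 54 mm behind the grasp point. The pads swing forward as they close: fully open they stand 13 mm farther back than shut.
Start: joints at [1.523, 0.385, 0.008, 0, -1.194, -0.259], TCP at [188.724, 595.804, 231.312] pointing down, gripper open.
Joint ranges: [-3.14, 3.14], [-1.21, 2.06], [-1.07, 1.41], [-3.16, 2.05], [-2.99, -0.16], [-3.1, 3.1]. Speed limits (rad/s): [2.79, 2.79, 3.14, 3.14, 3.14, 3.14].

INTERFACE

Orientations are given as a unit quaternion [x, y, z, w].
In Python, from bench import arm, imaging, job, models gives the robot as it stands.
- The arm moves only by the tool arm_command, never from a script. Its argument "rows" is a list of rows, each an object with "grip": the opening, from 0 (shut) to 1 (fully open); "linear": the shift along the tool's x, y, z in mm, a list of three; "rot": the turn, a rotation vector about the tool's x, y, z in rad, a list of three. In form: [{"grip": grip, "linear": [tx, ty, tz], "rot": [rx, ry, rz]}, ...]. A call has 1 to 10 rows; each row is the pose to reach, as a shift and turn from the pose commanded when the call began, along the tool's axes at that moment; what a row does not reach only later rows make up. A row lasts 1/8 s, in which the tool goes at most 62.5 mm and 10.7 degrees, less where a joint would pass 70% of its speed; a pose out of reach is approached as far as the arm can. A call with a gripper value outside its range is refused whole. The fingers move at their own pace and stop on an object; the grip force is fixed at half the most. Time passes only in rows, so rows that repeat a pose let the fingers close. It gives the time, the measured TCP pose, the force, the opening and the grip force at its end, in the units of the state.
- arm.read_state(): the state, without advancing time (a new reading comes with each control period).
- imaging.get_image(name): name is "scene" or "top"; returns a dict with "frame" (400x640x3 uint8, red, green, blue), "fx", "fy", "cx", "cy" (pixels), "extrinsics" (4x4, takes a point from world to camera coordinates). Camera axes: x right, y down, z forward; pixel columns grow to the right and rows downward; lengths in mm; the calibration is good to about 2 mm. A picture is of the moment at which its call begins. There is no depth.
- job.job_done(): hands the job in; it is judged then, once.
Trained networks look in a picture, given as the dict that the camera call returned (one of the last four; its "shot" number tells which), for a name from the list of things; names that differ only in an ending like _2 or _b are one class to them, and where a whole thing is asked for, a point or a joint stands for the part that bears it (a point fixed in the world has none). Each returns a list of dicts, best first, with "score" (0 to 1); they miss things now and then, are a little off and sometimes report something else, mostly with a low value. They report only what shows in the picture. A call takes as long as a camera call.
- models.spot_in(picture, query): "rect" ([left, top, right, bottom] in pixels, round what is visible of it).
- models.tip_of(picture, query): "pixel" ([column, row] in pixels: a listed point, or the origin of a listed thing).
The state is a dict: "clock": time; "joints": joint angles; "joint_vel": joint speeds; "joint_efforts": joint torques, N m; "position": TCP position; "ee_rot": TCP orientation; "contact_force": force on the tool from outside, world axes, zero at the start; "wrist_torque": the same for the moment, N m; "gripper_width": finger opening in mm; "grasp_force": force on a finger pad.
Only numpy, scipy, OpenCV 4.12 (cv2) and the standard library are available. Lean on these libraries where they do the work, as an engineer would, in place of code of your own. Each camera call takes 0.05 s, during which the arm holds its last target. There are 200 camera calls.

## Working session

There is one attempt and no reset: what is moved stays moved. The work goes in short steps, Python scripts to look and compute and a tool call to move; the robot and the scene stay as the last step left them, time stands still between calls to the robot, and variables do not carry over. Pictures are saved under pics/ and viewed, at most 10 in all, crops included, and the job is handed in when it is done.

Besides the shell and the picture viewer there is one more tool, called by a JSON object that holds its "op" and its "data". arm_command: Moves the arm, as the interface text tells. Its arguments: {"type":"object","properties":{"rows":{"type":"array"}},"required":["rows"]}

```bash
mkdir -p pics; ls; cat > h.py <<'E'
from bench import arm, imaging, job, models
import numpy as np, cv2
from scipy.spatial.transform import Rotation as R
def ray(p,px):
    E=np.array(p["extrinsics"]);d=np.array([(px[0]-p["cx"])/p["fx"],(px[1]-p["cy"])/p["fy"],1])
    return -E[:3,:3].T@E[:3,3], E[:3,:3].T@d
def at_z(p,px,z):
    o,d=ray(p,px);return o+d*(z-o[2])/d[2]
def tri(a,pa,b,pb):
    o1,d1=ray(a,pa);o2,d2=ray(b,pb)
    s=np.linalg.lstsq(np.c_[d1,-d2],o2-o1,rcond=None)[0]
    x,y=o1+s[0]*d1,o2+s[1]*d2
    return (x+y)/2,np.linalg.norm(x-y)
def proj(p,X):
    E=np.array(p["extrinsics"]);c=E[:3,:3]@np.array(X)+E[:3,3]
    return np.array([c[0]/c[2]*p["fx"]+p["cx"],c[1]/c[2]*p["fy"]+p["cy"]])
def save(p,n): cv2.imwrite("pics/"+n+".png",p["frame"][:,:,::-1])
np.set_printoptions(precision=1,suppress=True)
E
python3 - <<'E'
from h import *
P={n:imaging.get_image(n) for n in("scene","top")}
for n,p in P.items():
    save(p,n+"0"); print(n,p["fx"],"cam",ray(p,(0,0))[0])
    for q,z in dict(tin=0,inner_lid=0,outer_lid=14,tablet_1=4,tray=0,tester=0,jar=0,card_tray=0,bar=56,neck=28).items():
        for d in models.tip_of(p,q)[:2]: print(q,np.array(d["pixel"]),round(d["score"],2),at_z(p,d["pixel"],z)[:2])
s=arm.read_state();print(s)
E
```

```text
pics
scene 405.2747627724836 cam [225.6 295.9 878.2]
tin [336.6 243.4] 0.59 [ 462.9 -200.6]
inner_lid [373.7 200.1] 0.79 [ 446.9 -376.2]
outer_lid [378.3 198.7] 0.64 [ 435.  -376.5]
tablet_1 [274.5 287.3] 0.57 [524.1 -16.1]
tablet_1 [252.1 272.1] 0.52 [592.7 -19.7]
tray [264.6 275.7] 0.59 [563.2 -29.5]
tester [285.7 230.4] 0.81 [ 594.6 -164. ]
jar [186.8 294. ] 0.65 [687.8 105. ]
card_tray [373.5 155.6] 0.77 [ 525.  -528.1]
card_tray [375.9 189.1] 0.28 [ 459.6 -414.7]
bar [377.8 187.3] 0.91 [ 443.2 -377.6]
neck [374.6 195.8] 0.61 [ 444.5 -369.2]
neck [378.1 196.1] 0.51 [ 436.1 -373.4]
top 387.46705923599933 cam [ 525.7 -233.   984.7]
tin [317.8 241.5] 0.76 [ 466.7 -187.4]
inner_lid [395.6 251.8] 0.64 [ 440.5 -383.5]
outer_lid [393.  253.8] 0.85 [ 436.7 -374.9]
tablet_1 [253.3 215.9] 0.73 [532.1 -23.6]
tablet_1 [256.7 188.7] 0.68 [601.4 -32. ]
tray [256.3 204.7] 0.61 [560.8 -30.3]
tester [319.4 243.9] 0.67 [ 460.6 -191.5]
tester [311.  191.8] 0.66 [ 593.  -170.5]
jar [205.  153.6] 0.74 [693.3 103.2]
card_tray [451.5 219.7] 0.85 [ 520.7 -524.4]
card_tray [319.1 243.4] 0.72 [ 461.9 -190.7]
bar [393.9 253. ] 0.95 [ 442.5 -370.9]
bar [395.2 249.9] 0.67 [ 449.8 -374. ]
neck [393.4 250.4] 0.89 [ 446.3 -373.9]
{'clock': 1.1, 'joints': array([ 1.5,  0.4,  0. ,  0. , -1.2, -0.3]), 'joint_vel': array([-0.,  0., -0., -0.,  0.,  0.]), 'joint_efforts': array([  0. , -39.2,  18.9,   4.2,  -0. ,   0. ]), 'position': array([188.7, 595.8, 231.3]), 'ee_rot': array([ 1. , -0.2,  0. , -0. ]), 'contact_force': array([-0.3, -0. , -0. ]), 'wrist_torque': array([ 0., -0., -0.]), 'grasp_force': 0.0, 'gripper_width': 85.34168019498516}
```

```bash
python3 - <<'E'
from h import *
a=cv2.imread("pics/top0.png")[120:300,190:490]
cv2.imwrite("pics/t1.png",cv2.resize(a,None,fx=2.66,fy=2.66,interpolation=cv2.INTER_CUBIC))
a=cv2.imread("pics/scene0.png")
cv2.imwrite("pics/s1.png",cv2.resize(a[130:330,160:430],None,fx=2.9,fy=2.9,interpolation=cv2.INTER_CUBIC))
s=arm.read_state();m=R.from_quat(s['ee_rot']).as_matrix();np.set_printoptions(precision=4,suppress=True);print(m)
E
```

```text
[[ 0.9533 -0.302   0.    ]
 [-0.302  -0.9533  0.    ]
 [ 0.     -0.     -1.    ]]
```

View pics/t1.png

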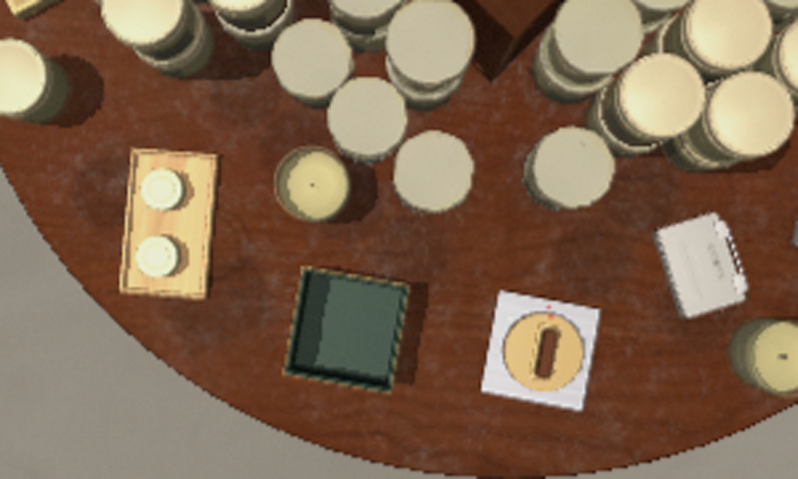

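View pics/s1.png

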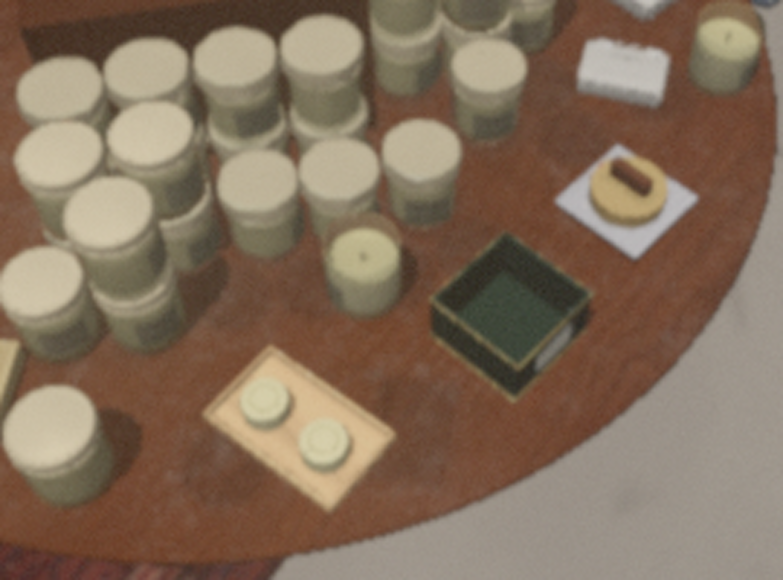

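```bash
python3 - <<'E'
from h import *
np.set_printoptions(precision=2,suppress=True)
P={n:imaging.get_image(n) for n in("scene","top")}
tc=lambda L:[(x/2.66+190-.3,y/2.66+120-.3) for x,y in L]
sc=lambda L:[(x/2.9+160-.3,y/2.9+130-.3) for x,y in L]
C={"lid":(14,tc([(499,291),(601,306),(583,410),(482,395)]),sc([(617,147),(698,199),(635,255),(557,201)])),
"tin":(60,tc([(303,268),(410,284),(391,391),(286,374)]),sc([(508,236),(592,294),(516,361),(431,297)]))}
for k,(z,t,s) in C.items():
    for n,c in(("top",t),("scene",s)):
        X=np.array([at_z(P[n],q,z)[:2] for q in c]).astype(np.float32)
        (cx,cy),(w,h),a=cv2.minAreaRect(X)
        e=X[0]-X[3] ; f=X[1]-X[2]
        print(k,n,X.mean(0),w,h,"angle",a, np.degrees(np.arctan2(*(e+f)[::-1])))
# tablets: bright low-sat blobs within region
for n in P:
    p=P[n];hsv=cv2.cvtColor(p["frame"],cv2.COLOR_RGB2HSV)
    for r in ([600,-32],[530,-20]):
        u=proj(p,[*r,26]).astype(int)
        w=hsv[u[1]-14:u[1]+15,u[0]-14:u[0]+15]
        m=((w[:,:,1]<75)&(w[:,:,2]>150)).astype(np.uint8)
        k,l,st,ce=cv2.connectedComponentsWithStats(m);i=1+np.argmax(st[1:,4])
        c=ce[i]+u-14;print(n,"tab",c,st[i],at_z(p,c,26)[:2])
    d=models.tip_of(p,"bar")[0]["pixel"];print("bar",at_z(p,d,56)[:2])
    for q in("lid",):
        pass
print(tri(P["top"],models.tip_of(P["top"],"bar")[0]["pixel"],P["scene"],models.tip_of(P["scene"],"bar")[0]["pixel"]))
E
```

```text
lid top [ 442.59 -375.32] 95.8226318359375 100.33271789550781 angle 80.22871398925781 -10.1348915
lid scene [ 441.08 -373.47] 92.10222625732422 95.52155303955078 angle 79.52745819091797 -101.9302
tin top [ 465.66 -196.19] 97.12012481689453 96.75836181640625 angle 80.84248352050781 -9.805998
tin scene [ 464.27 -194.77] 98.42778015136719 91.62145233154297 angle 76.60700225830078 -103.71663
scene tab [250.71 267.54] [  6  12  17  17 224] [593.59 -19.6 ]
scene tab [270.96 282.04] [  5   8  18  18 246] [531.21 -14.61]
bar [ 431.59 -370.83]
top tab [250.18 190.85] [  3   9  15  16 188] [594.45 -20.23]
top tab [248.44 215.96] [  6   7  16  15 193] [531.88 -16.13]
bar [ 445.54 -372.34]
(array([ 439.36, -376.79,   44.6 ]), np.float64(11.623123619809572))
```

```bash
cat >> h.py <<'E'
def go(x,y,z,yaw=None,s=None):
    "print tool-frame shift and z turn to world pose (yaw of tool x, deg)"
    s=s or arm.read_state();r=R.from_quat(s["ee_rot"]);m=r.as_matrix()
    cur=np.degrees(np.arctan2(m[1,0],m[0,0]));d=0 if yaw is None else (cur-yaw+180)%360-180
    print("pos",s["position"],"yaw",round(cur,2),"shift",m.T@(np.array([x,y,z])-s["position"]),"rz",round(np.radians(d),4),"clk",round(s["clock"],2),"J6",s["joints"][5],"w",s["gripper_width"],"F",s["contact_force"])
E
python3 -c "
from h import *
go(470,130,200,-105);go(594,-20,90,-172)"
```

```text
pos [188.7 595.8 231.3] yaw -17.58 shift [408.8 359.1  31.3] rz 1.5258 clk 1.4 J6 -0.25860471854179984 w 85.33824283342265 F [ 0.4 -0.3 -0.3]
pos [188.7 595.8 231.3] yaw -17.58 shift [572.3 464.6 141.3] rz 2.6951 clk 1.4 J6 -0.25860471854179984 w 85.33824283342265 F [ 0.4 -0.3 -0.3]
```

{"op": "arm_command", "data": {"rows": [{"grip": 0.72, "linear": [409, 359, 31], "rot": [0, 0, 1.5]}, {"grip": 0.72, "linear": [409, 359, 31], "rot": [0, 0, 1.5]}, {"grip": 0.72, "linear": [409, 359, 31], "rot": [0, 0, 1.5]}, {"grip": 0.72, "linear": [409, 359, 31], "rot": [0, 0, 1.5]}, {"grip": 0.72, "linear": [409, 359, 31], "rot": [0, 0, 1.5]}, {"grip": 0.72, "linear": [409, 359, 31], "rot": [0, 0, 1.5]}, {"grip": 0.72, "linear": [409, 359, 31], "rot": [0, 0, 1.5]}, {"grip": 0.72, "linear": [409, 359, 31], "rot": [0, 0, 1.5]}, {"grip": 0.72, "linear": [409, 359, 31], "rot": [0, 0, 1.5]}]}}

```text
clock: 2.52
position: [471.1, 127.9, 200.5]
ee_rot: [-0.618, 0.786, -0.0, 0.0]
contact_force: [-0.4, -0.1, 0.4]
gripper_width: 61.2
grasp_force: 0.0
```

```bash
python3 -c "
from h import *
go(594,-20,90,173)"
```

```text
pos [471.1 127.9 200.5] yaw -103.66 shift [ 114.7 -154.3  110.5] rz 1.4545 clk 2.52 J6 -0.8371800965122377 w 61.20974828810485 F [-0.4 -0.1  0.4]
```

```bash
python3 -c "
from h import *
np.set_printoptions(precision=3);print(arm.read_state()['joints'])"
```

```text
[ 0.599  0.178 -0.366  0.    -1.026 -0.837]
```

{"op": "arm_command", "data": {"rows": [{"grip": 0.65, "linear": [115, -154, 110], "rot": [0, 0, 1.4545]}, {"grip": 0.65, "linear": [115, -154, 110], "rot": [0, 0, 1.4545]}, {"grip": 0.65, "linear": [115, -154, 110], "rot": [0, 0, 1.4545]}, {"grip": 0.65, "linear": [115, -154, 110], "rot": [0, 0, 1.4545]}, {"grip": 0.65, "linear": [115, -154, 110], "rot": [0, 0, 1.4545]}, {"grip": 0.65, "linear": [115, -154, 110], "rot": [0, 0, 1.4545]}, {"grip": 0.65, "linear": [115, -154, 110], "rot": [0, 0, 1.4545]}, {"grip": 0.65, "linear": [115, -154, 110], "rot": [0, 0, 1.4545]}, {"grip": 0.65, "linear": [115, -154, 110], "rot": [0, 0, 1.4545]}]}}

```text
clock: 3.65
position: [593.2, -17.8, 90.4]
ee_rot: [0.059, 0.998, -0.0, 0.0]
contact_force: [0.7, -0.5, -0.5]
gripper_width: 55.7
grasp_force: 0.0
```

```bash
python3 -c "
from h import *
go(594,-20,30,173);go(594,-20,10,173)
p=imaging.get_image('scene');q=imaging.get_image('top')
a=cv2.resize(p['frame'][190:350,180:360],(675,600)[::1]);cv2.imwrite('pics/g1.png',np.ascontiguousarray(a[:,:,::-1]))"
```

```text
pos [593.2 -17.8  90.4] yaw 173.24 shift [-1.1 -2.1 60.4] rz 0.0041 clk 3.65 J6 -1.9315935858428817 w 55.70962193267656 F [ 0.7 -0.5 -0.5]
pos [593.2 -17.8  90.4] yaw 173.24 shift [-1.1 -2.1 80.4] rz 0.0041 clk 3.65 J6 -1.9315935858428817 w 55.70962193267656 F [ 0.7 -0.5 -0.5]
```

View pics/g1.png

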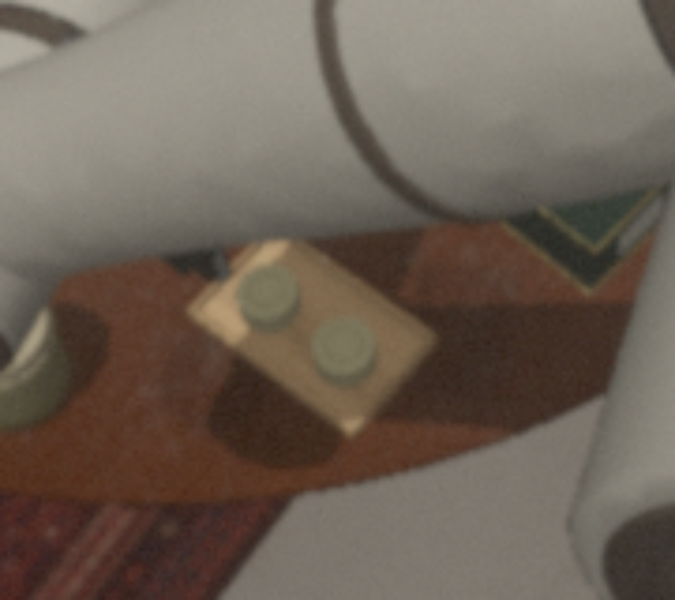

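{"op": "arm_command", "data": {"rows": [{"grip": 0.65, "linear": [-1, -2, 50], "rot": [0, 0, 0]}, {"grip": 0.65, "linear": [-1, -2, 70], "rot": [0, 0, 0]}, {"grip": 0.65, "linear": [-1, -2, 80], "rot": [0, 0, 0]}, {"grip": 0.65, "linear": [-1, -2, 80], "rot": [0, 0, 0]}, {"grip": 0.3, "linear": [-1, -2, 80], "rot": [0, 0, 0]}, {"grip": 0.3, "linear": [-1, -2, 80], "rot": [0, 0, 0]}, {"grip": 0.3, "linear": [-1, -2, 80], "rot": [0, 0, 0]}, {"grip": 0.3, "linear": [-1, -2, 80], "rot": [0, 0, 0]}]}}

```text
clock: 4.75
position: [594.9, -19.6, 11.8]
ee_rot: [0.059, 0.998, 0.0, 0.001]
contact_force: [-1.0, 0.4, 6.1]
gripper_width: 37.3
grasp_force: 60.7
```

{"op": "arm_command", "data": {"rows": [{"grip": 0.3, "linear": [0, 0, -30], "rot": [0, 0, 0]}, {"grip": 0.3, "linear": [0, 0, -80], "rot": [0, 0, 0]}, {"grip": 0.3, "linear": [0, 0, -110], "rot": [0, 0, 0]}, {"grip": 0.3, "linear": [0, 0, -110], "rot": [0, 0, 0]}]}}

```text
clock: 5.25
position: [595.3, -19.6, 123.2]
ee_rot: [0.06, 0.998, 0.001, 0.003]
contact_force: [0.8, 0.7, -0.7]
gripper_width: 37.6
grasp_force: 60.2
```

```bash
python3 -c "
from h import *
go(486,-199,120,170)
for n in('scene','top'):
  p=imaging.get_image(n)
  print(n,[(np.array(d['pixel']),d['score'],at_z(p,d['pixel'],110)) for d in models.tip_of(p,'tablet_1')[:3]])
q=proj(p,[560,-30,60]).astype(int);o=p['frame'][q[1]-60:q[1]+60,q[0]-70:q[0]+70]
cv2.imwrite('pics/g2.png',cv2.resize(o,(700,600),interpolation=cv2.INTER_CUBIC)[:,:,::-1])"
```

```text
pos [595.3 -19.6 123.2] yaw 173.15 shift [  87.2 -191.2    2.3] rz 0.055 clk 5.25 J6 -1.929273101723503 w 37.618613156732316 F [ 0.8  0.7 -0.7]
scene [(array([274.6, 287. ]), 0.75, array([488.2,  21.1, 110. ])), (array([247. , 248.5]), 0.64, array([593. , -21.6, 110. ]))]
top [(array([252.4, 217.9]), 0.65, array([526.9, -44.2, 110. ]))]
```

View pics/g2.png

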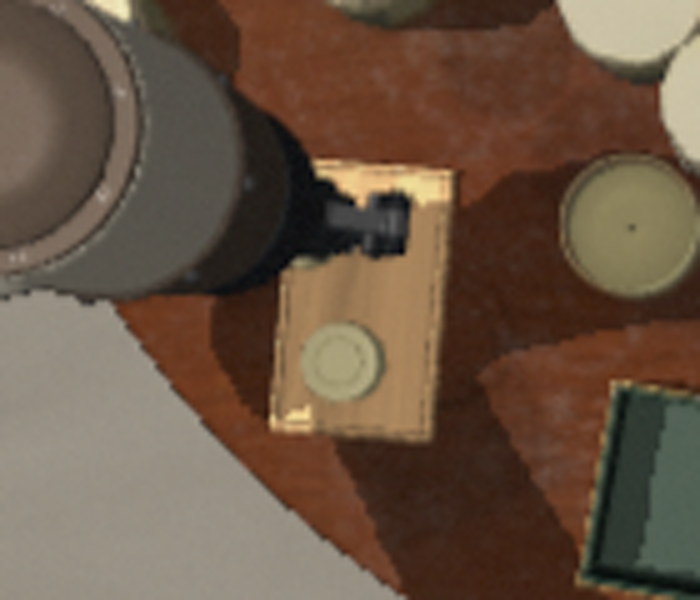

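{"op": "arm_command", "data": {"rows": [{"grip": 0.3, "linear": [87, -191, 2], "rot": [0, 0, 0.055]}, {"grip": 0.3, "linear": [87, -191, 2], "rot": [0, 0, 0.055]}, {"grip": 0.3, "linear": [87, -191, 2], "rot": [0, 0, 0.055]}, {"grip": 0.3, "linear": [87, -191, 2], "rot": [0, 0, 0.055]}, {"grip": 0.3, "linear": [87, -191, 2], "rot": [0, 0, 0.055]}]}}

```text
clock: 6.08
position: [482.9, -200.3, 117.1]
ee_rot: [0.089, 0.996, 0.0, -0.001]
contact_force: [0.2, 1.2, -0.7]
gripper_width: 37.4
grasp_force: 60.3
```

```bash
python3 -c "
from h import *
go(486,-199,13,170)"
```

```text
pos [ 482.9 -200.3  117.1] yaw 169.81 shift [ -3.2   1.8 104.1] rz -0.0033 clk 6.08 J6 -1.665790135085075 w 37.36708664530116 F [ 0.2  1.2 -0.7]
```

{"op": "arm_command", "data": {"rows": [{"grip": 0.3, "linear": [0, 0, 30], "rot": [0, 0, 0]}, {"grip": 0.3, "linear": [0, 0, 30], "rot": [0, 0, 0]}]}}

```text
clock: 6.32
position: [483.1, -198.2, 85.9]
ee_rot: [0.087, 0.996, 0.0, -0.003]
contact_force: [-0.4, 0.6, -0.9]
gripper_width: 37.5
grasp_force: 60.3
```

```bash
python3 -c "
from h import *
go(486,-199,12,170)"
```

```text
pos [ 483.1 -198.2   85.9] yaw 170.01 shift [-3.5 -0.3 73.9] rz 0.0002 clk 6.33 J6 -1.6659694783073842 w 37.453432817575674 F [-0.4  0.6 -0.9]
```

{"op": "arm_command", "data": {"rows": [{"grip": 0.3, "linear": [-2, 0, 30], "rot": [0, 0, 0]}, {"grip": 0.3, "linear": [-2, 0, 60], "rot": [0, 0, 0]}, {"grip": 0.3, "linear": [-2, 0, 73], "rot": [0, 0, 0]}, {"grip": 0.3, "linear": [-2, 0, 73], "rot": [0, 0, 0]}, {"grip": 0.6, "linear": [-2, 0, 73], "rot": [0, 0, 0]}, {"grip": 0.6, "linear": [-2, 0, 73], "rot": [0, 0, 0]}, {"grip": 0.6, "linear": [-2, 0, 73], "rot": [0, 0, 0]}]}}

```text
clock: 7.2
position: [488.4, -198.1, 16.6]
ee_rot: [0.087, 0.996, 0.0, 0.002]
contact_force: [1.0, 8.4, 4.5]
gripper_width: 51.1
grasp_force: 3.7
```

{"op": "arm_command", "data": {"rows": [{"grip": 0.57, "linear": [0, 0, -40], "rot": [0, 0, 0]}, {"grip": 0.57, "linear": [0, 0, -90], "rot": [0, 0, 0]}, {"grip": 0.57, "linear": [0, 0, -110], "rot": [0, 0, 0]}, {"grip": 0.57, "linear": [0, 0, -110], "rot": [0, 0, 0]}]}}

```text
clock: 7.7
position: [488.4, -199.5, 127.9]
ee_rot: [0.087, 0.996, -0.0, 0.003]
contact_force: [0.2, 0.3, -1.1]
gripper_width: 48.7
grasp_force: 0.0
```

```bash
python3 -c "
from h import *
go(532,-16.5,120,173);go(444,-192,12,170)
p=imaging.get_image('scene')
cv2.imwrite('pics/g3.png',cv2.resize(p['frame'][170:330,200:400],(750,600),interpolation=cv2.INTER_CUBIC)[:,:,::-1])"
```

```text
pos [ 488.4 -199.5  127.9] yaw 170.04 shift [-11.2 187.8   8. ] rz -0.0517 clk 7.7 J6 -1.665199642617096 w 48.710790332243675 F [ 0.2  0.3 -1.1]
pos [ 488.4 -199.5  127.9] yaw 170.04 shift [ 45.8  -0.3 115.7] rz 0.0006 clk 7.7 J6 -1.665199642617096 w 48.710790332243675 F [ 0.2  0.3 -1.1]
```

View pics/g3.png

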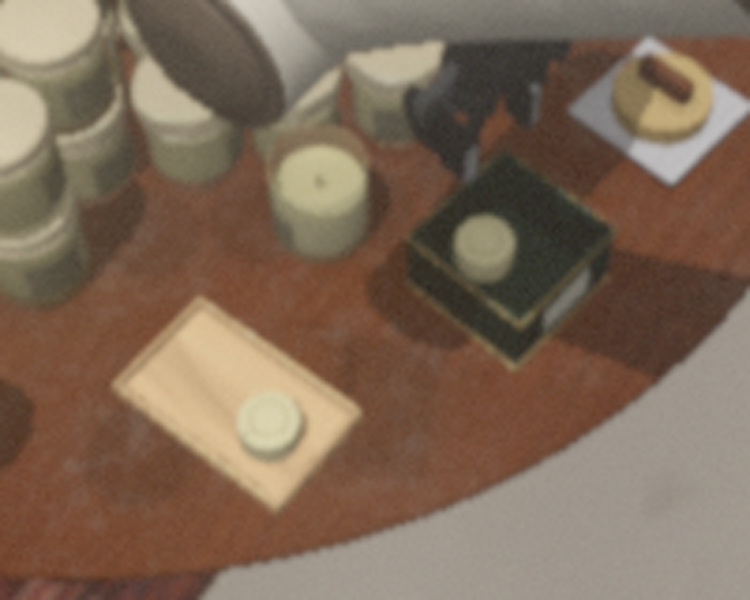

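```bash
python3 -c "
from h import *
p=imaging.get_image('scene')
for z in (26,40,48,60): print(z,at_z(p,(329.3,235),z), at_z(p,(200+512/3.75,170+240/3.75),z))
p=imaging.get_image('top')
print(models.tip_of(p,'tablet_1')[:3])
cv2.imwrite('pics/g4.png',cv2.resize(p['frame'][190:280,230:350],(800,600),interpolation=cv2.INTER_CUBIC)[:,:,::-1])"
```

```text
26 [ 483.7 -197.4   26. ] [ 469.9 -209.7   26. ]
40 [ 479.5 -189.3   40. ] [ 465.9 -201.4   40. ]
48 [ 477.1 -184.7   48. ] [ 463.6 -196.6   48. ]
60 [ 473.4 -177.7   60. ] [ 460.2 -189.5   60. ]
[{'pixel': [255.6, 219.1], 'score': 0.6}]
```

View pics/g4.png

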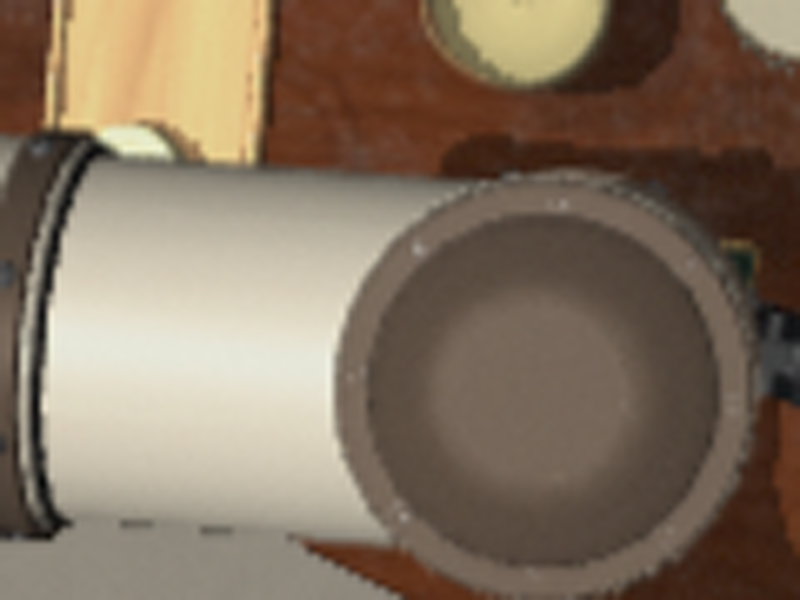

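{"op": "arm_command", "data": {"rows": [{"grip": 0.65, "linear": [-11, 188, 8], "rot": [0, 0, -0.0517]}, {"grip": 0.65, "linear": [-11, 188, 8], "rot": [0, 0, -0.0517]}, {"grip": 0.65, "linear": [-11, 188, 8], "rot": [0, 0, -0.0517]}, {"grip": 0.65, "linear": [-11, 188, 50], "rot": [0, 0, -0.0517]}, {"grip": 0.65, "linear": [-11, 188, 80], "rot": [0, 0, -0.0517]}, {"grip": 0.65, "linear": [-11, 188, 80], "rot": [0, 0, -0.0517]}, {"grip": 0.65, "linear": [-11, 188, 80], "rot": [0, 0, -0.0517]}]}}

```text
clock: 8.78
position: [530.7, -16.3, 45.7]
ee_rot: [0.061, 0.998, -0.0, 0.0]
contact_force: [-0.0, 0.1, 0.0]
gripper_width: 55.4
grasp_force: 0.0
```

```bash
python3 -c "
from h import *
go(532,-16.5,11,173)"
```

```text
pos [530.7 -16.3  45.7] yaw 172.97 shift [-1.3  0.  34.7] rz -0.0005 clk 8.78 J6 -1.9692221458606252 w 55.4492453044029 F [-0.   0.1  0. ]
```

{"op": "arm_command", "data": {"rows": [{"grip": 0.65, "linear": [-1, 0, 34], "rot": [0, 0, 0]}, {"grip": 0.65, "linear": [-1, 0, 34], "rot": [0, 0, 0]}, {"grip": 0.3, "linear": [-1, 0, 34], "rot": [0, 0, 0]}, {"grip": 0.3, "linear": [-1, 0, 34], "rot": [0, 0, 0]}, {"grip": 0.3, "linear": [-1, 0, 34], "rot": [0, 0, 0]}, {"grip": 0.3, "linear": [-1, 0, 34], "rot": [0, 0, 0]}]}}

```text
clock: 9.52
position: [532.4, -16.2, 13.3]
ee_rot: [0.061, 0.998, 0.0, 0.002]
contact_force: [-0.5, 0.4, 7.7]
gripper_width: 37.2
grasp_force: 60.6
```

{"op": "arm_command", "data": {"rows": [{"grip": 0.3, "linear": [0, 0, -30], "rot": [0, 0, 0]}, {"grip": 0.3, "linear": [0, 0, -80], "rot": [0, 0, 0]}, {"grip": 0.3, "linear": [0, 0, -110], "rot": [0, 0, 0]}, {"grip": 0.3, "linear": [0, 0, -110], "rot": [0, 0, 0]}]}}

```text
clock: 10.02
position: [532.9, -15.9, 124.7]
ee_rot: [0.061, 0.998, 0.001, 0.004]
contact_force: [-0.5, 0.8, -0.8]
gripper_width: 37.1
grasp_force: 60.2
```

```bash
python3 -c "
from h import *
go(443.5,-192.5,120,170)"
```

```text
pos [532.9 -15.9 124.7] yaw 172.97 shift [  67.2 -186.2    3.7] rz 0.0518 clk 10.03 J6 -1.968437485843019 w 37.09016350312007 F [-0.5  0.8 -0.8]
```

{"op": "arm_command", "data": {"rows": [{"grip": 0.3, "linear": [67, -185, 4], "rot": [0, 0, 0.052]}, {"grip": 0.3, "linear": [67, -185, 4], "rot": [0, 0, 0.052]}, {"grip": 0.3, "linear": [67, -185, 4], "rot": [0, 0, 0.052]}, {"grip": 0.3, "linear": [67, -185, 4], "rot": [0, 0, 0.052]}, {"grip": 0.3, "linear": [67, -185, 34], "rot": [0, 0, 0.052]}, {"grip": 0.3, "linear": [67, -185, 34], "rot": [0, 0, 0.052]}, {"grip": 0.3, "linear": [67, -185, 34], "rot": [0, 0, 0.052]}]}}

```text
clock: 10.9
position: [442.5, -191.4, 87.6]
ee_rot: [0.087, 0.996, -0.0, 0.0]
contact_force: [0.6, 0.1, -0.6]
gripper_width: 37.3
grasp_force: 60.3
```

```bash
python3 -c "
from h import *
go(443.5,-191.5,14,170)"
```

```text
pos [ 442.5 -191.4   87.6] yaw 170.05 shift [-1.   0.1 73.6] rz 0.0008 clk 10.9 J6 -1.6746353913135583 w 37.267394540219684 F [ 0.6  0.1 -0.6]
```

{"op": "arm_command", "data": {"rows": [{"grip": 0.3, "linear": [0, 0, 35], "rot": [0, 0, 0]}, {"grip": 0.3, "linear": [0, 0, 60], "rot": [0, 0, 0]}, {"grip": 0.3, "linear": [0, 0, 72], "rot": [0, 0, 0]}, {"grip": 0.3, "linear": [0, 0, 72], "rot": [0, 0, 0]}, {"grip": 0.57, "linear": [0, 0, 72], "rot": [0, 0, 0]}, {"grip": 0.57, "linear": [0, 0, 72], "rot": [0, 0, 0]}, {"grip": 0.57, "linear": [0, 0, 72], "rot": [0, 0, 0]}]}}

```text
clock: 11.78
position: [443.6, -190.9, 16.5]
ee_rot: [0.087, 0.996, 0.0, 0.002]
contact_force: [-0.5, 6.4, 1.5]
gripper_width: 48.4
grasp_force: 2.4
```

{"op": "arm_command", "data": {"rows": [{"grip": 0.57, "linear": [0, 0, -40], "rot": [0, 0, 0]}, {"grip": 0.57, "linear": [0, 0, -90], "rot": [0, 0, 0]}, {"grip": 0.57, "linear": [0, 0, -110], "rot": [0, 0, 0]}, {"grip": 0.57, "linear": [0, 0, -110], "rot": [0, 0, 0]}]}}

```text
clock: 12.28
position: [443.7, -191.8, 127.9]
ee_rot: [0.087, 0.996, -0.0, 0.003]
contact_force: [0.1, 0.5, -0.8]
gripper_width: 48.6
grasp_force: 0.0
```

```bash
python3 -c "
from h import *
go(442,-374.5,120,170)
p=imaging.get_image('scene')
cv2.imwrite('pics/g5.png',cv2.resize(p['frame'][170:290,290:450],(800,600),interpolation=cv2.INTER_CUBIC)[:,:,::-1])"
```

```text
pos [ 443.7 -191.8  127.9] yaw 170.01 shift [ -30.  -180.2    8. ] rz 0.0002 clk 12.28 J6 -1.6745330470735063 w 48.56474673140454 F [ 0.1  0.5 -0.8]
```

View pics/g5.png

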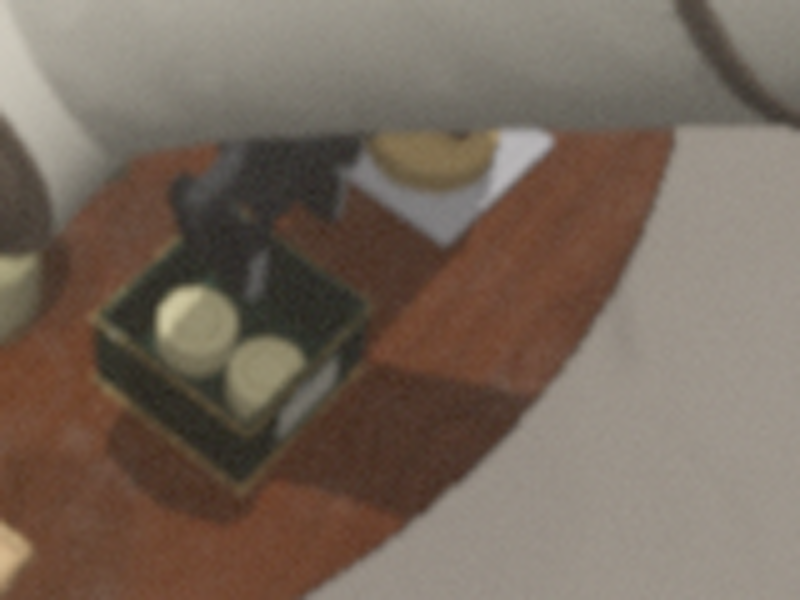

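{"op": "arm_command", "data": {"rows": [{"grip": 0.5, "linear": [-30, -180, 8], "rot": [0, 0, 0]}, {"grip": 0.5, "linear": [-30, -180, 8], "rot": [0, 0, 0]}, {"grip": 0.5, "linear": [-30, -180, 8], "rot": [0, 0, 0]}, {"grip": 0.5, "linear": [-30, -180, 40], "rot": [0, 0, 0]}, {"grip": 0.5, "linear": [-30, -180, 50], "rot": [0, 0, 0]}, {"grip": 0.5, "linear": [-30, -180, 50], "rot": [0, 0, 0]}, {"grip": 0.5, "linear": [-30, -180, 50], "rot": [0, 0, 0]}]}}

```text
clock: 13.2
position: [440.9, -373.8, 76.2]
ee_rot: [0.087, 0.996, -0.0, 0.001]
contact_force: [0.1, -0.2, -0.1]
gripper_width: 42.8
grasp_force: 0.0
```

```bash
python3 -c "
from h import *
go(442,-374.5,37,170)
p=imaging.get_image('scene')
cv2.imwrite('pics/g6.png',cv2.resize(p['frame'][140:260,320:480],(800,600),interpolation=cv2.INTER_CUBIC)[:,:,::-1])"
```

```text
pos [ 440.9 -373.8   76.2] yaw 170.07 shift [-1.1 -0.4 39.2] rz 0.0012 clk 13.2 J6 -1.3214205667868466 w 42.81475593055369 F [ 0.1 -0.2 -0.1]
```

View pics/g6.png

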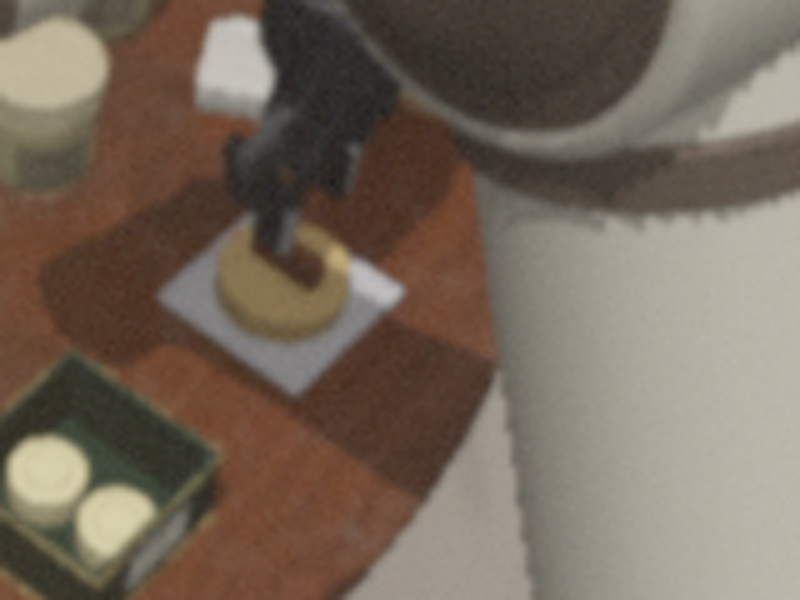

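{"op": "arm_command", "data": {"rows": [{"grip": 0.5, "linear": [-1, 0, 25], "rot": [0, 0, 0]}, {"grip": 0.5, "linear": [-1, 0, 38], "rot": [0, 0, 0]}, {"grip": 0.5, "linear": [-1, 0, 38], "rot": [0, 0, 0]}, {"grip": 0.05, "linear": [-1, 0, 38], "rot": [0, 0, 0]}, {"grip": 0.05, "linear": [-1, 0, 38], "rot": [0, 0, 0]}, {"grip": 0.05, "linear": [-1, 0, 38], "rot": [0, 0, 0]}, {"grip": 0.05, "linear": [-1, 0, 38], "rot": [0, 0, 0]}, {"grip": 0.05, "linear": [-1, 0, 38], "rot": [0, 0, 0]}]}}

```text
clock: 14.25
position: [441.7, -374.6, 38.4]
ee_rot: [0.087, 0.996, -0.0, 0.001]
contact_force: [-0.8, 1.8, 6.5]
gripper_width: 10.6
grasp_force: 60.6
```

{"op": "arm_command", "data": {"rows": [{"grip": 0.05, "linear": [0, 0, -20], "rot": [0, 0, 0]}, {"grip": 0.05, "linear": [0, 0, -60], "rot": [0, 0, 0]}, {"grip": 0.05, "linear": [0, 0, -92], "rot": [0, 0, 0]}, {"grip": 0.05, "linear": [0, 0, -92], "rot": [0, 0, 0]}, {"grip": 0.05, "linear": [0, 0, -92], "rot": [0, 0, 0]}]}}

```text
clock: 14.88
position: [439.9, -373.6, 127.5]
ee_rot: [0.088, 0.996, 0.001, -0.001]
contact_force: [-0.9, 0.4, -3.0]
gripper_width: 10.4
grasp_force: 59.7
```

```bash
python3 - <<'E'
from h import *
go(465,-195.5,130,170)
for n in ('scene','top'):
    p=imaging.get_image(n)
    save(p,n+"7")
    for q,z in (("inner_lid",90),("outer_lid",106),("tin",0)):
        for d in models.tip_of(p,q)[:2]: print(n,q,np.array(d["pixel"]),round(d["score"],2),at_z(p,d["pixel"],z)[:2])
a=cv2.resize(cv2.imread("pics/scene7.png")[140:260,320:480],(400,300),interpolation=3)
q=cv2.imread("pics/top7.png");u=proj(p,[455,-290,60]).astype(int)
b=cv2.resize(q[u[1]-60:u[1]+60,u[0]-80:u[0]+80],(800,600),interpolation=3)
cv2.imwrite("pics/t8.png",b);print(u)
a=cv2.imread("pics/scene7.png")[150:260,310:457]
cv2.imwrite("pics/s8.png",cv2.resize(a,(800,598),interpolation=3))
E
```

```text
pos [ 439.9 -373.6  127.5] yaw 169.93 shift [  6.4 179.8  -2.1] rz -0.0013 clk 14.88 J6 -1.3218032385829748 w 10.412364866207742 F [-0.9  0.4 -3. ]
scene inner_lid [380.8 180.2] 0.91 [ 438.4 -375.2]
scene outer_lid [379.  175.1] 0.82 [ 445.6 -374.6]
top outer_lid [309.3 191.1] 0.2 [ 587.4 -173.3]
[359 247]
```

View pics/s8.png

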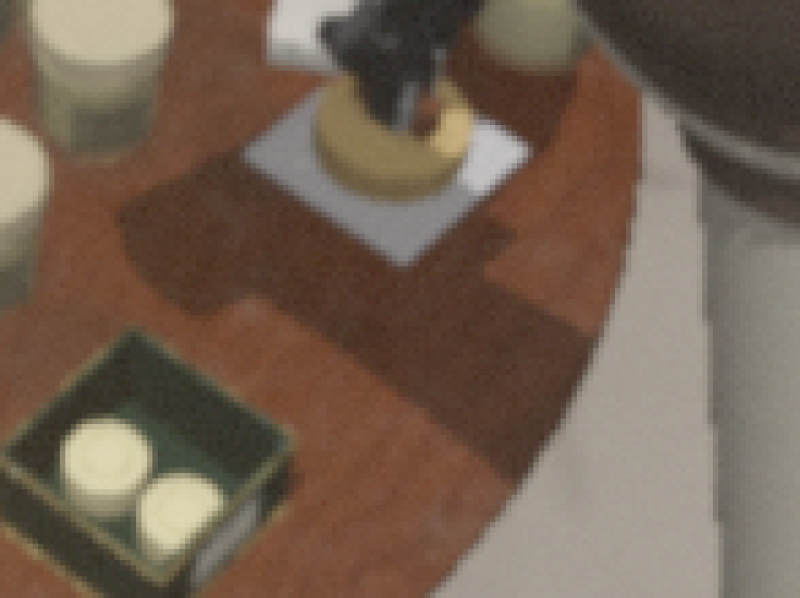

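```bash
python3 - <<'E'
from h import *
p=imaging.get_image("scene")
def c(L,z): return np.array([at_z(p,(x/5.442+310-.4,y/5.442+150-.4),z)[:2] for x,y in L])
s=arm.read_state()
for nm,L,z in(("lid",[(243,155),(404,266),(531,152)],101),("lid0",[(243,155),(404,266),(531,152)],99),("tin",[(4,460),(160,583),(292,440),(133,330)],60)):
    X=c(L,z); print(nm,X.tolist(),"c",(X[0]+X[2])/2,X.mean(0))
    for a,b in((0,1),(1,2)): d=X[b]-X[a];print(np.hypot(*d),np.degrees(np.arctan2(d[1],d[0])))
print(s["position"])
E
```

```text
lid [[495.6649282395846, -335.91787503644264], [402.75869138535484, -316.7466675688647], [382.5624017100823, -410.18717307090697]] c [ 439.1 -373.1] [ 427.  -354.3]
94.8636075751874 168.34066048176118
95.59821224858081 -102.19633128041738
lid0 [[496.3599894078168, -337.5438677960458], [403.2146659042504, -318.3233247842421], [382.9664027190071, -412.0042918325621]] c [ 439.7 -374.8] [ 427.5 -356. ]
95.1077313589838 168.34066048176115
95.84422647779726 -102.19633128041738
tin [[513.2391115072969, -155.42763934183336], [423.8003997172251, -138.37604002748907], [410.5705549880836, -233.09823938203544], [501.32147753194374, -247.72662837994528]] c [ 461.9 -194.3] [ 462.2 -193.7]
91.0496579117378 169.20602522232014
95.64164282424063 -97.95106253226776
[ 441.  -374.3  128.9]
```

{"op": "arm_command", "data": {"rows": [{"grip": 0.05, "linear": [3, 50, 0], "rot": [0, 0, 0]}, {"grip": 0.05, "linear": [5, 100, 0], "rot": [0, 0, 0]}, {"grip": 0.05, "linear": [7, 145, 0], "rot": [0, 0, 0]}, {"grip": 0.05, "linear": [8.5, 175, 0], "rot": [0, 0, 0]}, {"grip": 0.05, "linear": [8.5, 181, 0], "rot": [0, 0, 0]}, {"grip": 0.05, "linear": [8.5, 181, 10], "rot": [0, 0, 0]}, {"grip": 0.05, "linear": [8.5, 181, 20], "rot": [0, 0, 0]}, {"grip": 0.05, "linear": [8.5, 181, 20], "rot": [0, 0, 0]}]}}

```text
clock: 16.32
position: [463.0, -195.4, 107.8]
ee_rot: [0.088, 0.996, 0.0, -0.002]
contact_force: [0.4, -0.8, -2.7]
gripper_width: 10.6
grasp_force: 59.9
```

```bash
python3 - <<'E'
from h import *
go(464,-194.8,95,170)
p=imaging.get_image("scene")
save(p,"scene9")
for q,z in(("inner_lid",68),("outer_lid",84),("bar",126),("tin",0)):
    for d in models.tip_of(p,q)[:1]: print(q,np.array(d["pixel"]),round(d["score"],2),at_z(p,d["pixel"],z)[:2])
a=p["frame"][180:280,270:403]
cv2.imwrite("pics/s9.png",cv2.resize(a,(798,600),interpolation=3)[:,:,::-1])
E
```

```text
pos [ 463.  -195.4  107.8] yaw 169.88 shift [-0.9  0.7 12.7] rz -0.0021 clk 16.32 J6 -1.671558135599587 w 10.647852813505766 F [ 0.4 -0.8 -2.7]
inner_lid [334.9 225.8] 0.94 [ 473.1 -203.1]
outer_lid [337.9 226.1] 0.59 [ 461.8 -196.3]
bar [339.5 214.9] 0.77 [ 461.8 -199.1]
tin [336.3 243.1] 0.8 [ 464.  -200.9]
```

View pics/s9.png

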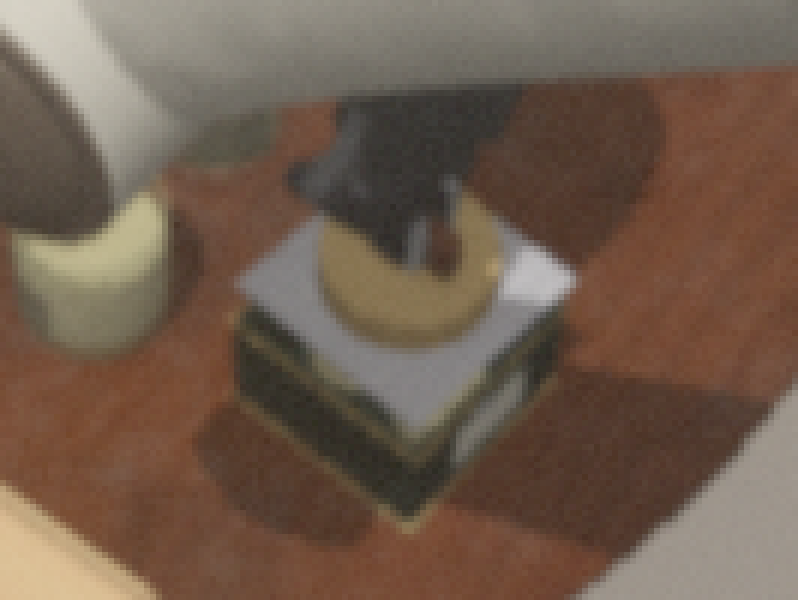

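```bash
python3 - <<'E'
from h import *
p=imaging.get_image("scene")
f=lambda L,z: np.array([at_z(p,(x/6+270-.4,y/6+180-.4),z)[:2] for x,y in L])
A=f([(235,285),(412,435),(578,280)],81.4);B=f([(230,318),(408,462),(565,325)],60)
print(A,(A[0]+A[2])/2);print(B,(B[0]+B[2])/2);print(B-A)
# expected pixels of rim corners for a 96 square
E
```

```text
[[ 519.5 -158.4]
 [ 426.  -136.6]
 [ 406.  -233.3]] [ 462.7 -195.8]
[[ 520.5 -156. ]
 [ 426.7 -136.9]
 [ 405.  -225.3]] [ 462.8 -190.6]
[[ 1.   2.4]
 [ 0.7 -0.4]
 [-0.9  8. ]]
```

{"op": "arm_command", "data": {"rows": [{"grip": 0.05, "linear": [-0.8, 0.8, 3], "rot": [0, 0, 0]}, {"grip": 0.05, "linear": [-0.8, 0.8, 7], "rot": [0, 0, 0]}, {"grip": 0.05, "linear": [-0.8, 0.8, 10], "rot": [0, 0, 0]}, {"grip": 0.05, "linear": [-0.8, 0.8, 12], "rot": [0, 0, 0]}, {"grip": 0.05, "linear": [-0.8, 0.8, 14], "rot": [0, 0, 0]}, {"grip": 0.05, "linear": [-0.8, 0.8, 14], "rot": [0, 0, 0]}]}}

```text
clock: 17.38
position: [465.2, -194.0, 95.2]
ee_rot: [0.087, 0.996, -0.0, -0.0]
contact_force: [0.7, 0.0, -2.4]
gripper_width: 10.4
grasp_force: 60.0
```

{"op": "arm_command", "data": {"rows": [{"grip": 0.05, "linear": [0, 0, 2], "rot": [0, 0, 0]}, {"grip": 0.05, "linear": [0, 0, 4], "rot": [0, 0, 0]}, {"grip": 0.05, "linear": [0, 0, 6], "rot": [0, 0, 0]}, {"grip": 0.05, "linear": [0, 0, 7], "rot": [0, 0, 0]}, {"grip": 0.05, "linear": [0, 0, 7], "rot": [0, 0, 0]}]}}

```text
clock: 18.0
position: [465.4, -194.7, 92.5]
ee_rot: [0.086, 0.996, -0.001, 0.001]
contact_force: [-9.6, 2.9, 25.2]
gripper_width: 10.5
grasp_force: 63.8
```

{"op": "arm_command", "data": {"rows": [{"grip": 0.05, "linear": [0.5, 0.2, -5], "rot": [0, 0, 0]}, {"grip": 0.05, "linear": [1.6, 0.3, -5], "rot": [0, 0, 0]}, {"grip": 0.05, "linear": [1.6, 0.3, -3], "rot": [0, 0, 0]}, {"grip": 0.05, "linear": [1.6, 0.3, -1], "rot": [0, 0, 0]}, {"grip": 0.05, "linear": [1.6, 0.3, -1], "rot": [0, 0, 0]}]}}

```text
clock: 18.62
position: [463.4, -193.4, 88.7]
ee_rot: [0.087, 0.996, -0.0, -0.001]
contact_force: [0.6, 0.2, -0.9]
gripper_width: 10.7
grasp_force: 60.2
```

{"op": "arm_command", "data": {"rows": [{"grip": 0.05, "linear": [0, 0, 0.5], "rot": [0, 0, 0]}, {"grip": 0.05, "linear": [0, 0, 1.2], "rot": [0, 0, 0]}, {"grip": 0.05, "linear": [0, 0, 1.2], "rot": [0, 0, 0]}]}}

```text
clock: 19.0
position: [463.6, -193.5, 88.4]
ee_rot: [0.087, 0.996, -0.0, -0.0]
contact_force: [-0.8, 0.2, 2.0]
gripper_width: 10.5
grasp_force: 60.6
```

{"op": "arm_command", "data": {"rows": [{"grip": 0.05, "linear": [0, 0, 0], "rot": [0, 0, -0.12]}, {"grip": 0.05, "linear": [0, 0, 0], "rot": [0, 0, -0.26]}, {"grip": 0.05, "linear": [0, 0, 0], "rot": [0, 0, -0.4]}, {"grip": 0.05, "linear": [0, 0, 0], "rot": [0, 0, -0.54]}, {"grip": 0.05, "linear": [0, 0, 0], "rot": [0, 0, -0.68]}, {"grip": 0.05, "linear": [0, 0, 0], "rot": [0, 0, -0.82]}, {"grip": 0.05, "linear": [0, 0, 0], "rot": [0, 0, -0.96]}, {"grip": 0.05, "linear": [0, 0, 0], "rot": [0, 0, -0.96]}, {"grip": 0.05, "linear": [0, 0, 0], "rot": [0, 0, -0.96]}]}}

```text
clock: 20.12
position: [464.1, -193.6, 88.4]
ee_rot: [-0.382, 0.924, -0.0, 0.0]
contact_force: [0.8, -0.2, 0.9]
gripper_width: 10.6
grasp_force: 60.5
```

```bash
python3 -c "
from h import *
go(463.5,-193.5,210)
print(arm.read_state()['wrist_torque'])"
```

```text
pos [ 464.1 -193.6   88.4] yaw -135.12 shift [   0.3    0.4 -121.6] rz 0.0 clk 20.12 J6 -0.7161562018924366 w 10.612602273361984 F [ 0.8 -0.2  0.9]
[-0.1 -0.1  0. ]
```

{"op": "arm_command", "data": {"rows": [{"grip": 0.05, "linear": [0, 0, -2], "rot": [0, 0, 0]}, {"grip": 0.05, "linear": [0, 0, -5], "rot": [0, 0, 0]}, {"grip": 0.05, "linear": [0, 0, -9], "rot": [0, 0, 0]}, {"grip": 0.05, "linear": [0, 0, -14], "rot": [0, 0, 0]}, {"grip": 0.05, "linear": [0, 0, -14], "rot": [0, 0, 0]}]}}

```text
clock: 20.75
position: [464.0, -193.5, 102.7]
ee_rot: [-0.382, 0.924, -0.0, 0.001]
contact_force: [-0.3, 0.1, -2.1]
gripper_width: 10.5
grasp_force: 60.3
```

```bash
python3 - <<'E'
from h import *
p=imaging.get_image("scene");go(464,-193.5,235)
for q,z in(("inner_lid",50),("outer_lid",75),("tin",0)):
    for d in models.tip_of(p,q)[:1]: print(q,np.array(d["pixel"]),round(d["score"],2),at_z(p,d["pixel"],z)[:2])
E
```

```text
pos [ 463.8 -193.5  102.4] yaw -135.03 shift [  -0.2   -0.3 -132.6] rz 0.0 clk 20.8 J6 -0.7142723921066663 w 10.881463375895864 F [-0.3 -0.  -1.9]
inner_lid [333.9 234.5] 0.75 [ 467.7 -190.8]
outer_lid [337.9 227.5] 0.63 [ 462.4 -198.4]
tin [336.1 241.4] 0.59 [ 467.  -205.1]
```

{"op": "arm_command", "data": {"rows": [{"grip": 0.05, "linear": [0, 0, -15], "rot": [0, 0, 0]}, {"grip": 0.05, "linear": [0, 0, -25], "rot": [0, 0, 0]}, {"grip": 0.05, "linear": [0, 0, -25], "rot": [0, 0, 0]}, {"grip": 0.05, "linear": [0, 0, -25], "rot": [0, 0, 0]}, {"grip": 0.05, "linear": [0, 0, -25], "rot": [0, 0, 0]}]}}

```text
clock: 21.58
position: [463.3, -193.4, 126.6]
ee_rot: [-0.382, 0.924, 0.0, -0.0]
contact_force: [-0.3, -0.7, -0.5]
gripper_width: 10.5
grasp_force: 60.3
```

```bash
python3 - <<'E'
from h import *
p=imaging.get_image("scene");go(464,-193.5,235)
for q,z in(("inner_lid",50),("neck",78),("outer_lid",103),("tin",0)):
    for d in models.tip_of(p,q)[:2]: print(q,np.array(d["pixel"]),round(d["score"],2),at_z(p,d["pixel"],z)[:2],"rect",np.array(models.spot_in(p,q)[0]["rect"]) )
# expected projections: flange corners seated vs. carried
c=[(48,48),(48,-48),(-48,48),(-48,-48)];r=np.radians(-10)
for z in(64,103):
  U=np.array([proj(p,[464+np.cos(r)*a-np.sin(r)*b,-194+np.sin(r)*a+np.cos(r)*b,z]) for a,b in c]);print("flange z",z,U.min(0),U.max(0))
U=proj(p,[464,-194,110]);print(U)
g=p["frame"].astype(int); d=[(g[y,x]).tolist() for x,y in (proj(p,[464+np.cos(r)*a-np.sin(r)*b,-194+np.sin(r)*a+np.cos(r)*b,64]).round().astype(int) for a,b in [(40,40),(-40,40),(-40,-40),(40,-40),(-40,0),(0,40),(0,0)])];print(d)
E
```

```text
pos [ 463.3 -193.4  126.6] yaw -135.03 shift [  -0.4   -0.5 -108.4] rz 0.0 clk 21.62 J6 -0.7141888482191908 w 10.55729109699524 F [ 0.2 -0.6 -2.4]
inner_lid [333.4 233.6] 0.63 [ 470.1 -192.4] rect [310.3 221.7 361.2 257.9]
inner_lid [336.6 210.2] 0.59 [ 499.2 -258. ] rect [310.3 221.7 361.2 257.9]
neck [337.3 229.5] 0.63 [ 459.9 -190.8] rect [307.7 224.8 361.4 258.5]
outer_lid [337.7 222.4] 0.71 [ 461.8 -193.3] rect [324.7 207.2 355.6 235.2]
outer_lid [285.9 227.3] 0.46 [ 555.8 -117.4] rect [324.7 207.2 355.6 235.2]
tin [338.  243.8] 0.57 [ 459.3 -201.5] rect [308.5 231.9 364.4 266.2]
flange z 64 [308.  208.5] [364.2 255.6]
flange z 103 [307.9 198.9] [365.9 246.7]
[337.2 220. ]
[[129, 125, 127], [131, 127, 129], [181, 179, 180], [81, 62, 51], [129, 127, 128], [129, 126, 126], [111, 94, 68]]
```

{"op": "arm_command", "data": {"rows": [{"grip": 0.05, "linear": [0, 0, -30], "rot": [0, 0, 0]}, {"grip": 0.05, "linear": [0, 0, -70], "rot": [0, 0, 0]}, {"grip": 0.05, "linear": [0, 0, -100], "rot": [0, 0, 0]}, {"grip": 0.05, "linear": [0, 0, -110], "rot": [0, 0, 0]}, {"grip": 0.05, "linear": [0, 0, -110], "rot": [0, 0, 0]}, {"grip": 0.05, "linear": [0, 0, -110], "rot": [0, 0, 0]}]}}

```text
clock: 22.88
position: [462.7, -193.2, 235.5]
ee_rot: [-0.382, 0.924, 0.001, -0.001]
contact_force: [0.3, -0.6, -1.6]
gripper_width: 10.5
grasp_force: 60.2
```

```bash
python3 - <<'E'
from h import *
p=imaging.get_image("scene");go(464,-193.5,235)
for q,z in(("inner_lid",50),("neck",78),("outer_lid",212),("tin",0)):
    for d in models.tip_of(p,q)[:1]: print(q,round(d["score"],2),at_z(p,d["pixel"],z)[:2],"rect",np.array(models.spot_in(p,q)[0]["rect"]) )
E
```

```text
pos [ 462.8 -193.3  235.5] yaw -135.03 shift [-0.7 -1.   0.5] rz 0.0 clk 22.93 J6 -0.7141890401661374 w 10.989227981234732 F [-0.3  0.2 -1.4]
inner_lid 0.29 [ 547.  -358.9] rect [308.4 207.8 360.6 257.7]
neck 0.6 [ 473.8 -191.5] rect [308.1 210.4 360.3 255.3]
outer_lid 0.66 [ 459.9 -191.7] rect [324.8 177.5 358.8 205.1]
tin 0.59 [ 462.3 -196. ] rect [310.1 232.7 363.  266. ]
```

```bash
python3 -c "
from bench import job
print(job.job_done())"
```

```text
the job is handed in; nothing more can be done
None
```

I handed the job in at about 23 s: both tablets are in the tin, the inner lid is seated, and the outer lid is held in the gripper about 13 cm above the inner lid. It stuck slightly at one point going in, at about 25 N, and I shifted it to free it. After the last lift I checked the inner lid only by the trained networks' box, which matched the seated position, because I had already viewed 10 pictures.

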